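# Re-sort three parcels left in the wrong courier trays

## Robot

A 7-joint arm with a two-finger parallel gripper is mounted at the origin on the work surface. World frame = base frame: x ahead of the robot, y to its left, z up, the work surface at z = 0. Lengths are in mm, angles in rad, forces in N, time in s.
With the tool pointing down it reaches from about 400 to 750 mm from the base axis. Payload 19.5 kg.
Tool frame: the origin (TCP) lies on the centre line of the jaws, within the pads' length; the fingertips stand r.tip_reach ahead of it and the grasp point (between the pads) lies 6 mm ahead of it (r.tip_reach is the distance from the TCP to the fingertips, in mm); x points along the fingers, y is the direction in which the jaws open and shut, and the axes are right-handed (so a half turn about x gives the same grasp; the last joint's range is limited). The gripper opens to 85 mm and grips with 20 to 120 N. Pads are 22 mm wide; open, the fingers measure 114 mm over their backs; the gripper's body (76 mm by 85 mm) begins 54 mm behind the grasp point. The pads swing forward as they close: fully open they stand 13 mm farther back than shut.
Start: joints at [-1.184, 0.707, -0.028, 1.485, 0.022, 0.951, -0.075], TCP at [239.059, 522.923, 256.268] pointing down, gripper open.
Joint ranges: [-2.71, 2.71], [-0.32, 2.16], [-1.57, 1.52], [0, 2.45], [-1.46, 4.6], [0, 2.02], [-2.83, 2.83]. Speed limits (rad/s): [1.89, 1.89, 2.57, 2.57, 3.01, 3.01, 3.01].

## Interface

Orientations are given as a rotation vector (axis times angle).
In Python, from plant import r gives the robot as it stands. The module is installed in compiled form; this text tells all that it offers.
- The arm moves only by the shell command python3 -m handwheel 'ROWS' [FORCE]. ROWS is JSON, a list of rows, each a list of 7 numbers: the shift along the tool's x, y, z in m, then the turn, a rotation vector about the tool's x, y, z in degrees, then the gripper command: -1 is fully open, 1 is shut, values between are in proportion. A call has exactly 8 rows; each row shifts and turns the commanded pose from where the row before left it, along the tool's axes as they then stand; what a row does not reach is not made up. A row lasts 1/10 s, in which the tool goes at most 50 mm and 8.59 degrees, less where a joint would pass 70% of its speed; a pose out of reach is approached as far as the arm can. A call is refused whole if a number of a shift passes 0.05 or a number of a turn 8.59, either way. A call with a gripper value outside its range is refused whole. The fingers move at their own pace and stop on an object; FORCE is the grip in N (left out, the last holds). Time passes only in rows, so rows that do not move let the fingers close, or fill a call up. It gives the time, the measured TCP pose, the force and the opening at its end, in the units of the state.
- r.observe(): the state, without advancing time (a new reading comes with each control period).
- r.snapshot(name): name is "side" or "top" or "wrist"; returns (picture, depth): 420x560x3 uint8, blue, green, red; 420x560 float32, mm along the optical axis (not along the pixel's ray), 0 where there is no reading.
- r.camera_params(name): a dict with "intrinsics" (3x3 intrinsics, pixels), "dist" ([k1, k2, p1, p2, k3] as OpenCV has them; the pictures are not rectified), "xyz" and "rotation" of the camera in the world. Camera axes: x right, y down, z forward; pixel columns grow to the right and rows downward; lengths in mm; the calibration is good to about 2 mm. A picture is of the moment at which its call begins: read the wrist's pose just before it. camera_params takes no time and is no camera call; for the wrist camera it gives the pose at the moment of the call.
- r.sign_off(): hands the job in, once; it reports no verdict.
The state is a dict: "time_s": time; "q": joint angles; "dq": joint speeds; "joint_torque": joint torques, N m; "tool_pos": TCP position; "ee_rot": TCP orientation; "contact_force": force on the tool from outside, world axes, zero at the start; "torque": the same for the moment, N m; "opening": finger opening in mm.
Only numpy, scipy, OpenCV 4.12 (cv2) and the standard library are available. Lean on these libraries where they do the work, as an engineer would, in place of code of your own. Each camera call takes 0.05 s, during which the arm holds its last target.

## Task

The three taped parcels are each in the wrong courier tray: move each one to the middle of the tray whose colour matches its tape. Rest one parcel on the empty platform of the scale, let go of it there, to free a tray, and finish with the scale empty again and all three parcels standing upright in their trays, released. Keep the parcels upright all the time, set them down gently without dropping them, and leave the flask, the cutter and the tape roll where they are.

Things in the scene. Friction and masses are not known exactly. Their poses are not given: they have to be found in the camera images.
- red_parcel_center (a point): Red-taped parcel: cardboard carton with crossed bands of red tape, 72 mm (its x) by 56 mm (its y) by 66 mm high, about 0.3 kg. The point is its centre, 33 mm above its underside; z is up.
- yellow_parcel_center (a point): Yellow-taped parcel: cardboard carton with crossed bands of yellow tape, 84 mm (its x) by 46 mm (its y) by 54 mm high, about 0.2 kg. The point is its centre, 27 mm above its underside; z is up.
- blue_parcel_center (a point): Blue-taped parcel: short cardboard mailing tube standing on end, closed, with a blue band and a blue top, 58 mm diameter, 84 mm high, about 0.25 kg. The point is its centre, 42 mm above its underside; z is its axis, up.
- tray_red: Red courier tray, fixed to the bench: shallow square plastic tray, 116 mm outside, 108 mm inside, floor 3 mm thick, rim top 9 mm above the bench. Origin at the centre of its underside (on the bench); x and y along its sides.
- tray_yellow: Yellow courier tray, fixed to the bench: shallow square plastic tray, 116 mm outside, 108 mm inside, floor 3 mm thick, rim top 9 mm above the bench. Origin at the centre of its underside (on the bench); x and y along its sides.
- tray_blue: Blue courier tray, fixed to the bench: shallow square plastic tray, 116 mm outside, 108 mm inside, floor 3 mm thick, rim top 9 mm above the bench. Origin at the centre of its underside (on the bench); x and y along its sides.
- scale_top (a point): Parcel scale, the free spot: fixed grey base 116 mm square with a flat steel platform, 90 mm (x) by 112 mm (y), and a small dark display along the -x edge, lower than the platform. The point is the centre of the platform's top face, 20 mm above the bench; the platform does not move under load.
- flask: Bystander: white drinking flask with black cap, standing, 72 mm diameter, 202 mm high. Origin at the centre of its underside.
- cutter: Bystander: orange and black box cutter lying on the bench, about 132 mm long (its x), 26 mm wide, 19 mm high. Origin under the middle of its handle, on the bench.
- tape_roll: Bystander: roll of clear tape lying flat, 96 mm outer diameter, 48 mm high. Origin at the centre of its underside.
Not all that is in view belongs to the job. What is shaped like the part that bears blue_parcel_center but turquoise is not meant.

How it is judged (in metres and radians):
On the way:
1. one of the parcels rests on the scale's platform, upright and let go (centre within 30 mm of the platform's centre) (((horizontal distance between red_parcel_center and scale_top below 0.03 m and z of red_parcel_center in the frame of scale_top between 0.029 and 0.037 m and contact force between the fingers and red_parcel below 0.1 N and linear speed of red_parcel below 0.02 m/s and angle between red_parcel_center's own z axis and vertical below 0.1 rad) or (horizontal distance between yellow_parcel_center and scale_top below 0.03 m and z of yellow_parcel_center in the frame of scale_top between 0.023 and 0.031 m and contact force between the fingers and yellow_parcel below 0.1 N and linear speed of yellow_parcel below 0.02 m/s and angle between yellow_parcel_center's own z axis and vertical below 0.1 rad) or (horizontal distance between blue_parcel_center and scale_top below 0.03 m and z of blue_parcel_center in the frame of scale_top between 0.038 and 0.046 m and contact force between the fingers and blue_parcel below 0.1 N and linear speed of blue_parcel below 0.02 m/s and angle between blue_parcel_center's own z axis and vertical below 0.1 rad))), for 0.2 s.
At the end, for the whole second after the job is handed in: Each parcel stands upright (within 0.1 rad), flat on the floor of the tray of its own colour, its centre within 15 mm of the tray's centre, released and at rest; so the scale is empty; flask, cutter and tape roll are within 20 mm of where they began (horizontal distance between red_parcel_center and tray_red below 0.015 m and z of red_parcel_center in the frame of tray_red between 0.032 and 0.04 m and contact force between the fingers and red_parcel below 0.1 N and linear speed of each of red_parcel, yellow_parcel, blue_parcel below 0.02 m/s and angle between each of red_parcel_center, yellow_parcel_center, blue_parcel_center's own z axis and vertical below 0.1 rad and horizontal distance between yellow_parcel_center and tray_yellow below 0.015 m and z of yellow_parcel_center in the frame of tray_yellow between 0.026 and 0.034 m and contact force between the fingers and yellow_parcel below 0.1 N and horizontal distance between blue_parcel_center and tray_blue below 0.015 m and z of blue_parcel_center in the frame of tray_blue between 0.041 and 0.049 m and contact force between the fingers and blue_parcel below 0.1 N and distance of each of flask, cutter, tape_roll from where it was at the start of the episode below 0.02 m); the robot touches nothing.
It fails at once if a parcel is tipped by more than 0.5 rad (angle between any of red_parcel_center, yellow_parcel_center, blue_parcel_center's own z axis and vertical above 0.5 rad).
It fails at once if a parcel is dropped or thrown (flies free faster than 0.6 m/s, a fall of about 18 mm) ((linear speed of red_parcel above 0.6 m/s and contact force between red_parcel and anything else below 0.05 N) or (linear speed of yellow_parcel above 0.6 m/s and contact force between yellow_parcel and anything else below 0.05 N) or (linear speed of blue_parcel above 0.6 m/s and contact force between blue_parcel and anything else below 0.05 N)).
It fails at once if the flask, the cutter or the tape roll is displaced by more than 20 mm (distance of any of flask, cutter, tape_roll from where it was at the start of the episode above 0.02 m).
It also fails if it takes over 109 s, if anything falls off the work surface, if the arm or the gripper's body presses on something with over 40 N, if the wrist force passes 120 N, or if a joint passes its speed limit or range.

## Working session

There is one attempt and no reset: what is moved stays moved. The work goes in short steps, Python scripts to look and compute and a shell command to move; the robot and the scene stay as the last step left them, time stands still between calls to the robot, and variables do not carry over. Pictures are saved under pics/ and viewed, and the job is handed in when it is done.

```bash
mkdir -p pics; ls; cat > h.py <<'E'
import numpy as np, cv2
from plant import r
from scipy.spatial.transform import Rotation as R
def snap(name,fn):
    p=r.camera_params(name); im,d=r.snapshot(name)
    np.savez('pics/'+fn+'.npz',im=im,d=d,K=p['intrinsics'],dist=p['dist'],xyz=p['xyz'],rot=np.array(p['rotation']))
    cv2.imwrite('pics/'+fn+'.png',im)
    return im,d,p
def load(fn): return np.load('pics/'+fn+'.npz')
def rotm(a):
    a=np.array(a,float)
    return a if a.shape==(3,3) else R.from_rotvec(a).as_matrix()
def pt(s,u,v,z=None):
    n=cv2.undistortPoints(np.array([[[u,v]]],np.float64),np.array(s['K'],float),np.array(s['dist'],float))[0,0]
    ray=rotm(s['rot'])@np.array([n[0],n[1],1.]); o=np.array(s['xyz'],float)
    if z is None:
        return o+ray*float(np.median(s['d'][int(v)-1:int(v)+2,int(u)-1:int(u)+2]))
    return o+ray*(z-o[2])/ray[2]
E
python3 - <<'E'
from h import *
o=r.observe(); print({k:np.round(v,3) for k,v in o.items()}); print(r.tip_reach)
for n in ('top','side','wrist'):
    im,d,p=snap(n,n+'0'); print(n,p)
E
```

```text
pics
{'time_s': np.float64(0.0), 'q': array([-1.184,  0.707, -0.028,  1.485,  0.022,  0.951, -0.075]), 'dq': array([ 0.   ,  0.002, -0.001, -0.   ,  0.   ,  0.002, -0.001]), 'joint_torque': array([ 0.0000e+00, -8.8322e+01,  1.2350e+00, -2.3616e+01,  1.7000e-02,
        7.0000e-03, -0.0000e+00]), 'tool_pos': array([238.951, 522.749, 255.827]), 'ee_rot': array([ 0.335,  1.545, -0.337]), 'contact_force': array([0.74 , 0.809, 0.674]), 'torque': array([-0.046,  0.031,  0.027]), 'opening': np.float64(85.548)}
25.0
top {'intrinsics': array([[515.80214383,   0.        , 282.07900675],
       [  0.        , 515.80214383, 211.16463278],
       [  0.        ,   0.        ,   1.        ]]), 'dist': array([-0.12639412,  0.        ,  0.        ,  0.        ,  0.        ]), 'xyz': array([ 528.38852459,    9.03047504, 1399.74605586]), 'rotation': array([-2.14616887,  2.20100951, -0.08413851])}
side {'intrinsics': array([[509.51174648,   0.        , 278.05821242],
       [  0.        , 509.51174648, 214.86224049],
       [  0.        ,   0.        ,   1.        ]]), 'dist': array([-0.13216347,  0.        ,  0.        ,  0.        ,  0.        ]), 'xyz': array([ -106.90033313, -1100.12436929,   797.12679222]), 'rotation': array([-1.99770042,  0.61554747, -0.34331124])}
wrist {'intrinsics': array([[302.04611697,   0.        , 282.67324539],
       [  0.        , 302.04611697, 215.89528336],
       [  0.        ,   0.        ,   1.        ]]), 'dist': array([-0.01591694,  0.        ,  0.        ,  0.        ,  0.        ]), 'xyz': array([162.71476317, 558.15499554, 373.25838615]), 'rotation': array([2.39534824, 1.5394898 , 0.25847525])}
```

View pics/top0.png

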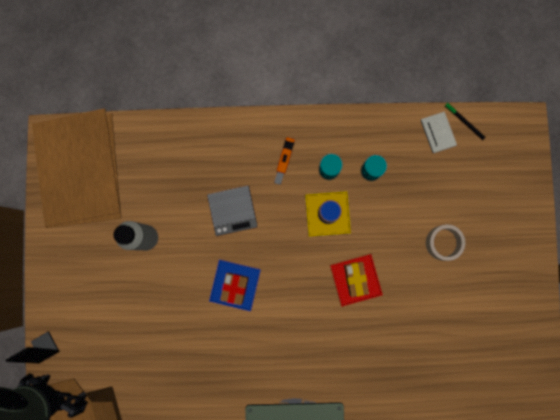

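View pics/side0.png

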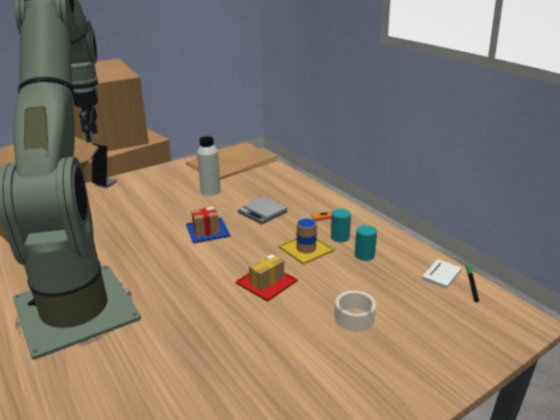

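View pics/wrist0.png

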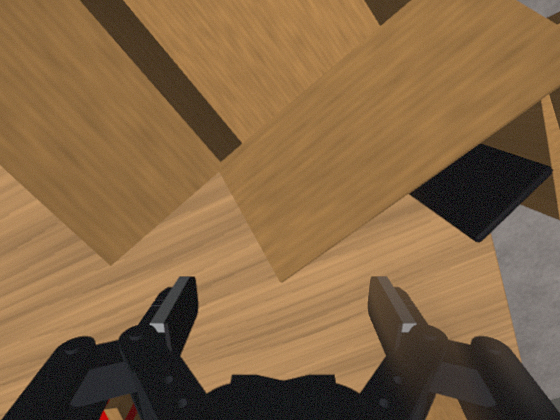

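The top view shows the red-taped carton at about (234,290) in the blue tray, the yellow-taped carton at (358,279) in the red tray, and the blue-topped tube at (330,211) in the yellow tray. The scale is at (233,210). The flask is at (130,235), the cutter at (285,155) and the tape roll at (446,243). Two turquoise tubes at (331,166) and (375,167) could be mistaken for the blue parcel. I choose the one at (330,211), which has a blue top and a cardboard body, and I'll check it in a crop.

```bash
python3 - <<'E'
import cv2
im=cv2.imread('pics/top0.png')
cv2.imwrite('pics/c1.png',cv2.resize(im[130:320,195:395],None,fx=4,fy=4*600/760*1.0 if 0 else 3.15,interpolation=cv2.INTER_CUBIC)[:, :])
cv2.imwrite('pics/c1.png',cv2.resize(im[140:320,200:390],None,fx=3.3,fy=3.3,interpolation=cv2.INTER_CUBIC))
im=cv2.imread('pics/side0.png')
cv2.imwrite('pics/c2.png',cv2.resize(im[180:330,180:390],None,fx=3.8,fy=3.8,interpolation=cv2.INTER_CUBIC))
E
```

```text
(no output)
```

View pics/c1.png

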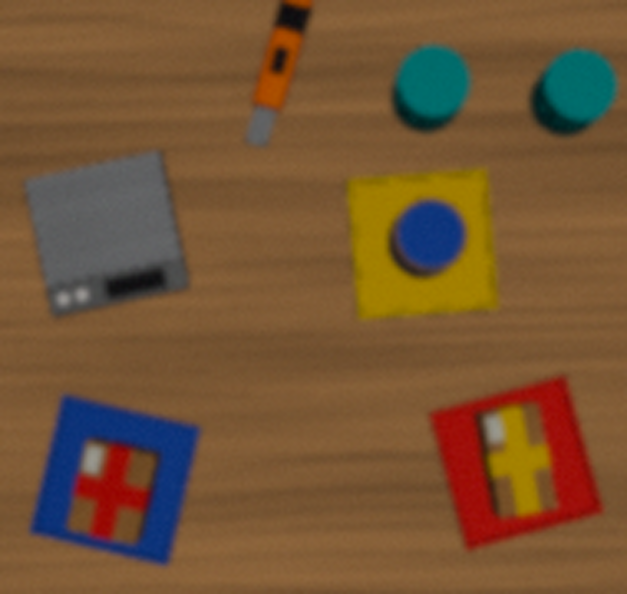

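View pics/c2.png

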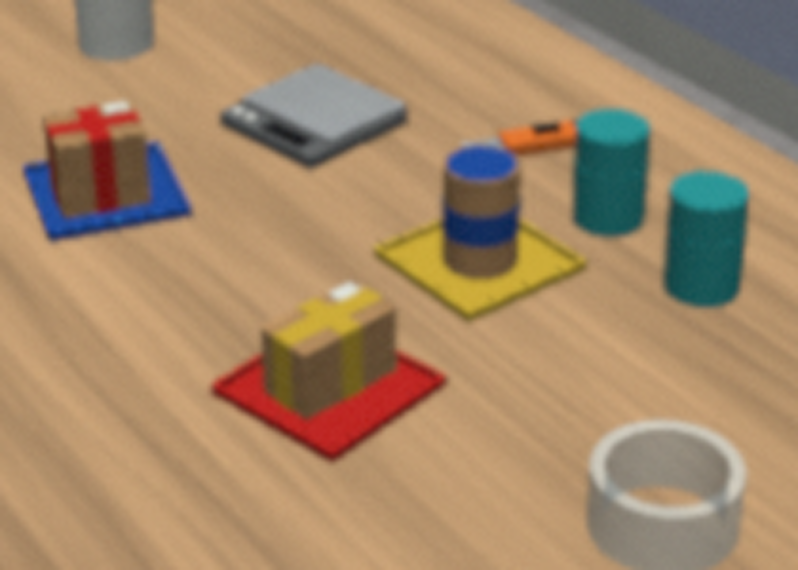

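The crops confirm it: crop 1 (429,236) has a cardboard body, a blue band and a blue top, while the other two tubes are turquoise all over. Next I'll measure.

```bash
python3 - <<'E'
from h import *
s=load('top0'); im=s['im'];d=s['d']
def c2p(x,y): return ((x+.5)/3.3-.5+200,(y+.5)/3.3-.5+140)
def quad(n,cs,z):
    P=np.array([pt(s,*c2p(*c),z=z)[:2] for c in cs]); 
    e=[P[(i+1)%4]-P[i] for i in range(4)]
    print(n,'ctr',P.mean(0).round(1),'sides',np.round([np.linalg.norm(x) for x in e],1),'ang',np.round([np.degrees(np.arctan2(x[1],x[0]))%90 for x in e],1))
quad('ty',[(347,180),(488,170),(498,307),(358,318)],9)
quad('tb',[(63,396),(199,428),(168,564),(32,532)],9)
quad('tr',[(431,412),(566,377),(602,512),(468,548)],9)
quad('scale',[(25,181),(161,151),(187,287),(55,316)],14)
# depth-based: map all pixels to world
h,w=d.shape
uv=np.stack(np.meshgrid(np.arange(w),np.arange(h)),-1).reshape(-1,1,2).astype(float)
n=cv2.undistortPoints(uv,s['K'],s['dist'])[:,0]
W=(np.c_[n,np.ones(len(n))]*d.reshape(-1,1))@rotm(s['rot']).T+s['xyz']
W=W.reshape(h,w,3); np.save('pics/W.npy',W)
hsv=cv2.cvtColor(im,cv2.COLOR_BGR2HSV)
def top(name,u,v,z,tol=8,box=16):
    m=np.zeros((h,w),bool); sl=np.s_[v-box:v+box,u-box:u+box]
    m[sl]=abs(W[sl][...,2]-z)<tol
    P=W[m][:,:2].astype(np.float32)
    rc=cv2.minAreaRect(P); print(name,m.sum(),'zmed',np.median(W[m][:,2]).round(1),'mean',P.mean(0).round(1),'rect',np.round(rc[0],1),np.round(rc[1],1),rc[2])
top('red',234,288,69); top('yel',358,279,57); top('blue',330,211,87)
top('scale',233,206,20,4,30)
top('flask',128,235,202,15,30)
top('tape',446,243,48,8,30); top('tq1',331,166,84);top('tq2',375,167,84)
for n,(u,v) in dict(bench=(300,330),tY=(310,230),tR=(340,290)).items(): print(n,W[v,u].round(1))
E
```

```text
ty ctr [ 638.4 -104.5] sides [116.5 113.1 115.  113.8] ang [2.6 2.1 3.  2.9]
tb ctr [451.9 151.4] sides [114.3 113.  113.9 113.4] ang [75.5 75.8 75.7 76. ]
tr ctr [ 458.  -175.7] sides [114.2 113.5 113.2 114.2] ang [12.8 13.1 13.2 13.6]
scale ctr [652.9 154.1] sides [114.7 114.  110.5 114. ] ang [11.   9.6 11.  11.8]
red 626 zmed 68.4 mean [446.8 148.6] rect [446.4 148.7] [57.1 73.9] 75.31430053710938
yel 579 zmed 56.2 mean [ 463.1 -170.3] rect [ 462.7 -170.5] [85.4 47.4] 8.429211616516113
blue 382 zmed 86.0 mean [ 638.5 -104.2] rect [ 638.7 -104.3] [51.9 56.8] 89.69937133789062
scale 1191 zmed 19.2 mean [660.5 155.8] rect [652.7 153.9] [114. 113.] 11.395142555236816
flask 331 zmed 200.8 mean [587.  394.3] rect [586.9 395.9] [47.5 45.6] 79.40283203125
tape 406 zmed 47.0 mean [ 551.8 -416.1] rect [ 552.3 -415.3] [93.4 97.3] 74.62097930908203
tq1 373 zmed 83.2 mean [ 759.6 -110.7] rect [ 759.3 -111.3] [52.1 55.8] 89.17990112304688
tq2 394 zmed 83.4 mean [ 753.9 -226.1] rect [ 754.3 -226. ] [57.  55.8] 85.51823425292969
bench [327.6 -21.1   5.7]
tY [595.3 -55.5  -0.7]
tR [ 431.1 -132.    -1.1]
```

```bash
cat >> h.py <<'E'
def goal(x,y,z,jaw=None,fix=True):
    """print turn (deg about tool axes) and tool-axis shift (after the turn) to reach target, jaw angle deg mod 180"""
    o=r.observe(); p=o['tool_pos']; M=R.from_rotvec(o['ee_rot']); m=M.as_matrix()
    ja=np.degrees(np.arctan2(m[1,1],m[0,1]))
    print('t',round(float(o['time_s']),2),'tcp',np.round(p,1),'down',np.round(m[:,0],3),'jaw',round(ja,1),'open',round(float(o['opening']),1),'F',np.round(o['contact_force'],1),'q',np.round(o['q'],2))
    if jaw is None: j=ja
    else: j=ja+(jaw-ja+90)%180-90
    X=np.array([0,0,-1.]);Y=np.array([np.cos(np.radians(j)),np.sin(np.radians(j)),0]);Z=np.cross(X,Y)
    T=np.stack([X,Y,Z],1)
    print('turn',np.degrees((M.inv()*R.from_matrix(T)).as_rotvec()).round(2),'shift mm after turn',(T.T@(np.array([x,y,z])-p)).round(1),'| before',(m.T@(np.array([x,y,z])-p)).round(1))
E
python3 - <<'E'
from h import *
s=load('wrist0'); 
for u,v in [(100,100),(60,130),(230,160),(300,60),(350,150),(280,270),(110,255),(450,60),(200,250),(330,230),(480,190)]:
    print(u,v,pt(s,u,v).round(0))
goal(447,149,200,75.3)
E
```

```text
100 100 [109. 456. 172.]
60 130 [117. 435. 191.]
230 160 [177. 509. 152.]
300 60 [122. 597.   5.]
350 150 [200. 586. 186.]
280 270 [246. 518. 210.]
110 255 [194. 430. 211.]
450 60 [177. 656. 182.]
200 250 [279. 380.  -0.]
330 230 [235. 556. 208.]
480 190 [288. 682. 129.]
t 0.15 tcp [239.  522.8 255.9] down [-0.    -0.001 -1.   ] jaw 65.4 open 85.6 F [0.8 0.5 0.1] q [-1.18  0.71 -0.03  1.48  0.02  0.95 -0.08]
turn [-9.87 -0.    0.05] shift mm after turn [  55.9 -308.8  296. ] | before [  56.2 -253.4  344.6]
```

```bash
python3 -m handwheel '[[-0.04,0,0,0,0,0,-1],[-0.04,0,0,-5,0,0,-1],[0,0,0,-4.9,0,0,-1],[0,-0.04,0.04,0,0,0,-1],[0,-0.04,0.04,0,0,0,-1],[0,-0.04,0.04,0,0,0,-1],[0,-0.04,0.04,0,0,0,-1],[0,-0.04,0.035,0,0,0,-1]]' 40; python3 -c "
from h import *
goal(447,149,150,75.3)"
```

```text
time_s: 0.95
tool_pos: [363.1, 303.7, 336.2]
ee_rot: [0.201, 1.561, -0.201]
contact_force: [0.9, -0.0, 0.6]
opening: 85.4
t 0.95 tcp [363.1 303.7 336.2] down [ 0. -0. -1.] jaw 75.3 open 85.4 F [ 0.9 -0.   0.6] q [-0.71  0.46 -0.09  1.7   0.05  0.99  0.5 ]
turn [0.03 0.01 0.01] shift mm after turn [ 186.2 -128.3  120.4] | before [ 186.3 -128.4  120.3]
```

```bash
python3 -m handwheel '[[0.02,-0.032,0.03,0,0,0,-1],[0.02,-0.032,0.03,0,0,0,-1],[0.03,-0.032,0.03,0,0,0,-1],[0.04,-0.032,0.03,0,0,0,-1],[0.04,0,0,0,0,0,-1],[0.035,0,0,0,0,0,-1],[0,0,0,0,0,0,-1],[0,0,0,0,0,0,-1]]'; python3 -c "
from h import *
goal(447,149,46,75.3)
snap('wrist','w1')"
```

```text
time_s: 1.75
tool_pos: [441.5, 159.9, 160.1]
ee_rot: [0.2, 1.562, -0.201]
contact_force: [-0.3, 0.1, 0.5]
opening: 85.5
t 1.75 tcp [441.5 159.9 160.1] down [-0. -0. -1.] jaw 75.3 open 85.5 F [-0.3  0.1  0.5] q [-0.38  0.72 -0.07  1.97  0.1   0.46  0.79]
turn [ 0.05 -0.02  0.02] shift mm after turn [114.1  -9.1   8. ] | before [114.1  -9.1   8.1]
```

View pics/w1.png

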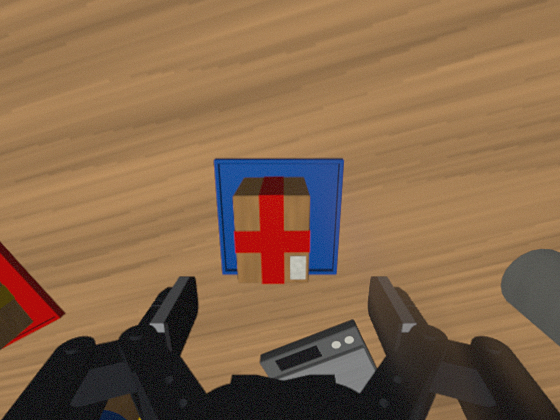

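The wrist view shows the red parcel squarely between the jaw directions, with its top centre at about (272,241). I'll cross-check that point against the top-camera value, then descend.

```bash
python3 -c "
from h import *
s=load('w1')
P=[pt(s,*c,z=69) for c in [(234,195),(310,195),(310,284),(235,283)]]
print(np.round(P,0),np.mean(P,0))"
python3 -m handwheel '[[0,-0.009,0.008,0,0,0,-1],[0.03,0,0,0,0,0,-1],[0.03,0,0,0,0,0,-1],[0,0,0,0,0,0,-1],[0,0,0,0,0,0,-1],[0,0,0,0,0,0,-1],[0,0,0,0,0,0,-1],[0,0,0,0,0,0,-1]]'; python3 -c "
from h import *
goal(447,149,46,75.3)"
```

```text
[[406. 133.  69.]
 [420. 186.  69.]
 [491. 169.  69.]
 [475. 112.  69.]] [448.28825172 150.04118636  69.        ]
time_s: 2.6
tool_pos: [447.3, 149.0, 100.2]
ee_rot: [0.201, 1.56, -0.201]
contact_force: [0.5, -0.9, 0.4]
opening: 85.3
t 2.6 tcp [447.3 149.  100.2] down [ 0.001  0.    -1.   ] jaw 75.3 open 85.3 F [ 0.5 -0.9  0.4] q [-0.36  0.84 -0.05  2.01  0.13  0.3   0.8 ]
turn [ 0.03  0.06 -0.04] shift mm after turn [54.2 -0.1 -0.3] | before [54.2 -0.1 -0.4]
```

```bash
python3 -m handwheel '[[0.018,0,0,0,0,0,-1],[0.018,0,0,0,0,0,-1],[0.018,0,0,0,0,0,-1],[0,0,0,0,0,0,-1],[0,0,0,0,0,0,0],[0,0,0,0,0,0,1],[0,0,0,0,0,0,1],[0,0,0,0,0,0,1]]' 40; python3 -m handwheel '[[0,0,0,0,0,0,1],[0,0,0,0,0,0,1],[0,0,0,0,0,0,1],[0,0,0,0,0,0,1],[0,0,0,0,0,0,1],[0,0,0,0,0,0,1],[0,0,0,0,0,0,1],[0,0,0,0,0,0,1]]' 40;python3 -c "
from h import *
goal(665,156,100,75.3)"
```

```text
time_s: 3.4
tool_pos: [447.4, 149.1, 46.5]
ee_rot: [0.201, 1.56, -0.2]
contact_force: [-0.7, 0.1, 8.9]
opening: 55.3
time_s: 4.2
tool_pos: [447.4, 149.1, 46.5]
ee_rot: [0.201, 1.56, -0.2]
contact_force: [-0.7, 0.0, 7.3]
opening: 55.7
t 4.2 tcp [447.4 149.1  46.5] down [ 0.001  0.    -1.   ] jaw 75.3 open 55.7 F [-0.7  0.   7.3] q [-0.37  0.95 -0.03  2.03  0.13  0.16  0.79]
turn [ 0.03  0.07 -0.04] shift mm after turn [-53.5  61.9 208.7] | before [-53.2  61.8 208.8]
```

```bash
python3 -m handwheel '[[-0.01,0,0,0,0,0,1],[-0.02,0,0,0,0,0,1],[-0.03,0,0,0,0,0,1],[0,0.006,0.02,0,0,0,1],[0,0.01,0.03,0,0,0,1],[0,0.01,0.04,0,0,0,1],[0,0.012,0.04,0,0,0,1],[0,0.012,0.04,0,0,0,1]]'; python3 -c "
from h import *
goal(665,156,64,75.3)"
```

```text
time_s: 5.0
tool_pos: [625.6, 153.9, 107.1]
ee_rot: [0.201, 1.561, -0.201]
contact_force: [0.5, 0.4, -2.6]
opening: 55.5
t 5.0 tcp [625.6 153.9 107.1] down [ 0.001  0.    -1.   ] jaw 75.3 open 55.5 F [ 0.5  0.4 -2.6] q [-0.24  1.   -0.11  1.35  0.13  0.8   0.92]
turn [ 0.01  0.03 -0.02] shift mm after turn [43.1 12.  37.6] | before [43.1 12.  37.6]
```

```bash
python3 -m handwheel '[[0,0.008,0.02,0,0,0,1],[0,0.004,0.0126,0,0,0,1],[0,0,0.005,0,0,0,1],[0.01,0,0,0,0,0,1],[0.015,0,0,0,0,0,1],[0.01,0,0,0,0,0,1],[0,0,0,0,0,0,1],[0,0,0,0,0,0,1]]'; python3 -c "
from h import *
goal(665,156,64,75.3)
snap('side','s1');snap('wrist','w2')
im=cv2.imread('pics/s1.png');cv2.imwrite('pics/c3.png',cv2.resize(im[130:260,180:330],None,fx=4,fy=4))"
```

```text
time_s: 5.8
tool_pos: [663.3, 156.4, 70.2]
ee_rot: [0.201, 1.562, -0.201]
contact_force: [-0.3, -0.3, -2.7]
opening: 55.3
t 5.8 tcp [663.3 156.4  70.2] down [-0. -0. -1.] jaw 75.3 open 55.3 F [-0.3 -0.3 -2.7] q [-0.24  1.1  -0.11  1.2   0.13  0.85  0.95]
turn [ 0.04 -0.02  0.02] shift mm after turn [6.2 0.  1.8] | before [6.2 0.  1.8]
```

View pics/c3.png

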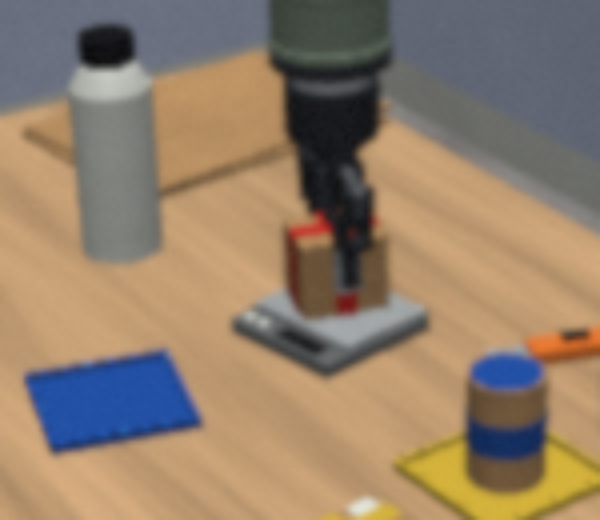

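View pics/w2.png

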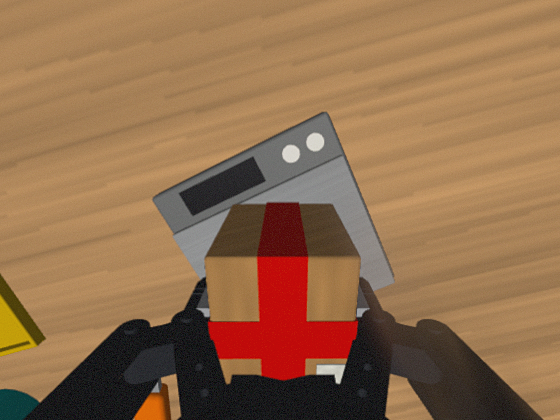

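The parcel is held upright just above the platform, in side crop (340,270) over (330,325). I'll lower it gently while watching the force.

```bash
python3 -m handwheel '[[0.002,0,0,0,0,0,1],[0.002,0,0,0,0,0,1],[0.001,0,0,0,0,0,1],[0.001,0,0,0,0,0,1],[0,0,0,0,0,0,1],[0,0,0,0,0,0,1],[0,0,0,0,0,0,1],[0,0,0,0,0,0,1]]'; python3 -c "
from h import *
goal(665,156,64,75.3)"
```

```text
time_s: 6.7
tool_pos: [663.5, 156.4, 64.4]
ee_rot: [0.201, 1.561, -0.201]
contact_force: [-1.0, -0.1, -2.4]
opening: 55.7
t 6.7 tcp [663.5 156.4  64.4] down [-0. -0. -1.] jaw 75.3 open 55.7 F [-1.  -0.1 -2.4] q [-0.24  1.11 -0.11  1.2   0.13  0.84  0.94]
turn [0.03 0.   0.  ] shift mm after turn [0.4 0.  1.5] | before [0.4 0.  1.5]
```

```bash
python3 -m handwheel '[[0.001,0,0,0,0,0,1],[0,0,0,0,0,0,1],[0.001,0,0,0,0,0,1],[0,0,0,0,0,0,1],[0,0,0,0,0,0,1],[0,0,0,0,0,0,1],[0,0,0,0,0,0,1],[0,0,0,0,0,0,1]]'; python3 -c "
from h import *
goal(665,156,64,75.3)"
```

```text
time_s: 7.5
tool_pos: [663.6, 156.4, 63.5]
ee_rot: [0.201, 1.561, -0.201]
contact_force: [-7.6, -2.2, 17.3]
opening: 55.3
t 7.5 tcp [663.6 156.4  63.5] down [ 0.  0. -1.] jaw 75.3 open 55.3 F [-7.6 -2.2 17.3] q [-0.24  1.11 -0.11  1.2   0.13  0.84  0.94]
turn [ 0.03  0.02 -0.01] shift mm after turn [-0.5 -0.   1.5] | before [-0.5 -0.   1.5]
```

```bash
python3 -m handwheel '[[-0.0005,0,0,0,0,0,1],[0,0,0,0,0,0,0],[0,0,0,0,0,0,-0.5],[0,0,0,0,0,0,-1],[0,0,0,0,0,0,-1],[0,0,0,0,0,0,-1],[0,0,0,0,0,0,-1],[0,0,0,0,0,0,-1]]'; python3 -m handwheel '[[-0.02,0,0,0,0,0,-1],[-0.03,0,0,0,0,0,-1],[-0.04,0,0,0,0,0,-1],[-0.02,0,0,0,0,0,-1],[0,0,0,0,0,0,-1],[0,0,0,0,0,0,-1],[0,0,0,0,0,0,-1],[0,0,0,0,0,0,-1]]'; python3 -c "
from h import *
goal(638.5,-104.3,150,80)
snap('wrist','w3')"
```

```text
time_s: 8.3
tool_pos: [663.5, 156.3, 62.8]
ee_rot: [0.201, 1.561, -0.201]
contact_force: [0.5, -0.2, -0.5]
opening: 84.9
time_s: 9.1
tool_pos: [663.2, 156.3, 171.9]
ee_rot: [0.201, 1.563, -0.202]
contact_force: [0.5, -0.2, -0.5]
opening: 85.2
t 9.1 tcp [663.2 156.3 171.9] down [-0.001 -0.    -1.   ] jaw 75.3 open 85.2 F [ 0.5 -0.2 -0.5] q [-0.23  0.98 -0.12  1.13  0.11  1.04  0.96]
turn [-4.67 -0.07  0.04] shift mm after turn [  21.9 -260.9   20.9] | before [  22.1 -258.3   42.1]
```

View pics/w3.png

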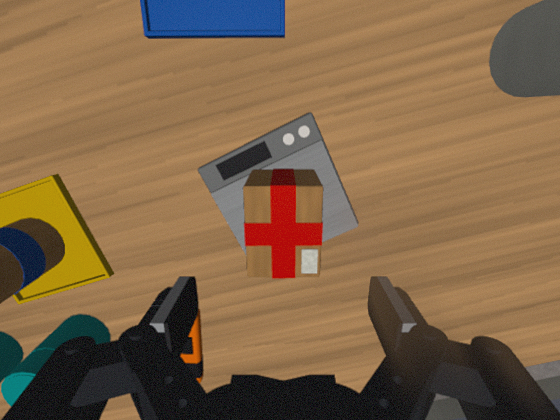

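The red parcel stands upright on the scale, top centre at about (283,235), with the jaws clear. Now for the blue parcel.

```bash
python3 -m handwheel '[[0,-0.025,0.004,0,0,0,-1],[0,-0.04,0.006,0,0,0,-1],[0,-0.045,0.008,0,0,0,-1],[0,-0.045,0.008,0,0,0,-1],[0,-0.045,0.008,0,0,0,-1],[0,-0.035,0.006,0,0,0,-1],[0,-0.02,0.002,0,0,0,-1],[0,0,0,0,0,0,-1]]'; python3 -c "
from h import *
goal(638.5,-104.3,55,75)
snap('wrist','w4');snap('top','t4')"
```

```text
time_s: 9.95
tool_pos: [638.9, -104.6, 172.5]
ee_rot: [0.203, 1.562, -0.206]
contact_force: [0.4, -0.4, -0.4]
opening: 85.4
t 9.95 tcp [ 638.9 -104.6  172.5] down [-0.001 -0.002 -1.   ] jaw 75.1 open 85.4 F [ 0.4 -0.4 -0.4] q [ 0.18  0.92 -0.16  1.29  0.16  0.95  1.3 ]
turn [ 0.1  -0.02  0.1 ] shift mm after turn [117.5   0.2  -0.5] | before [117.5   0.4  -0.4]
```

View pics/w4.png

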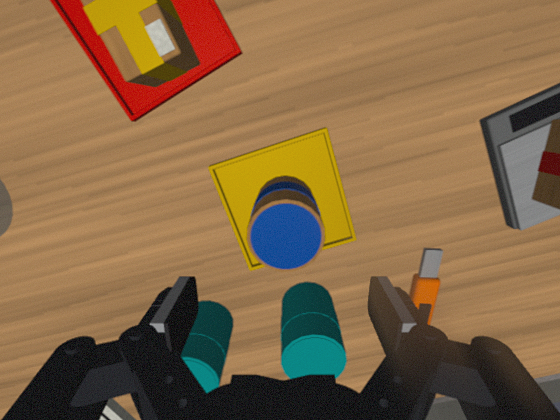

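```bash
python3 -c "
from h import *
s=load('w4'); print(pt(s,286,235,z=87), pt(s,425,290,z=10), np.median(s['d'][225:245,277:297]))"
python3 -m handwheel '[[0.03,0,0,0,0,0,-1],[0.04,0,0,0,0,0,-1],[0.03,0,0,0,0,0,-1],[0.017,0,0,0,0,0,-1],[0,0,0,0,0,0,-1],[0,0,0,0,0,0,-1],[0,0,0,0,0,0,0],[0,0,0,0,0,0,1]]' 30;python3 -m handwheel '[[0,0,0,0,0,0,1],[0,0,0,0,0,0,1],[0,0,0,0,0,0,1],[0,0,0,0,0,0,1],[0,0,0,0,0,0,1],[0,0,0,0,0,0,1],[0,0,0,0,0,0,1],[0,0,0,0,0,0,1]]' 40; python3 -c "
from h import *
goal(452,151.4,130,75)"
```

```text
[ 640.70193493 -102.69185601   87.        ] [772.54745288  18.05428319  10.        ] 219.25526
time_s: 10.85
tool_pos: [640.2, -101.2, 57.3]
ee_rot: [0.201, 1.56, -0.201]
contact_force: [-0.8, -2.2, 1.2]
opening: 59.0
time_s: 11.65
tool_pos: [640.1, -101.4, 57.4]
ee_rot: [0.201, 1.559, -0.202]
contact_force: [-3.1, -1.6, 10.9]
opening: 57.2
t 11.65 tcp [ 640.1 -101.4   57.4] down [ 0.002 -0.001 -1.   ] jaw 75.3 open 57.2 F [-3.1 -1.6 10.9] q [ 0.17  1.07 -0.14  1.36  0.19  0.72  1.28]
turn [0.3  0.11 0.01] shift mm after turn [ -72.6  195.5 -247.2] | before [ -73.2  196.8 -246. ]
```

```bash
python3 -m handwheel '[[-0.015,0,0,0,0,0,1],[-0.025,0,0,0,0,0,1],[-0.03,0,0,0,0,0,1],[0,0.02,-0.025,0,0,0,1],[0,0.03,-0.0375,0,0,0,1],[0,0.032,-0.04,0,0,0,1],[0,0.032,-0.04,0,0,0,1],[0,0.032,-0.04,0,0,0,1]]';  python3 -c "
from h import *
goal(452,151.4,65,75.3)"
```

```text
time_s: 12.45
tool_pos: [501.1, 84.9, 127.1]
ee_rot: [0.202, 1.56, -0.201]
contact_force: [2.6, 2.2, -3.1]
opening: 57.5
t 12.45 tcp [501.1  84.9 127.1] down [ 0.001  0.    -1.   ] jaw 75.3 open 57.5 F [ 2.6  2.2 -3.1] q [-0.19  0.81 -0.08  1.87  0.13  0.47  0.95]
turn [ 0.    0.07 -0.04] shift mm after turn [ 62.1  51.9 -64.3] | before [ 62.1  51.9 -64.4]
```

```bash
python3 -m handwheel '[[0,0.022,-0.028,0,0,0,1],[0,0.018,-0.022,0,0,0,1],[0,0.01,-0.012,0,0,0,1],[0.015,0,0,0,0,0,1],[0.02,0,0,0,0,0,1],[0.015,0,0,0,0,0,1],[0.007,0,0,0,0,0,1],[0,0,0,0,0,0,1]]';  python3 -c "
from h import *
goal(452,151.4,58,75.3)
snap('wrist','w5');snap('side','s5')
im=cv2.imread('pics/s5.png');cv2.imwrite('pics/c5.png',cv2.resize(im[130:260,150:330],None,fx=4,fy=4))"
```

```text
time_s: 13.25
tool_pos: [454.8, 147.7, 69.0]
ee_rot: [0.201, 1.562, -0.201]
contact_force: [0.1, -0.3, -2.5]
opening: 57.2
t 13.25 tcp [454.8 147.7  69. ] down [-0. -0. -1.] jaw 75.3 open 57.2 F [ 0.1 -0.3 -2.5] q [-0.36  0.9  -0.03  2.    0.11  0.24  0.83]
turn [ 0.03 -0.02  0.01] shift mm after turn [11.   2.9 -3.7] | before [11.   2.9 -3.7]
```

View pics/c5.png

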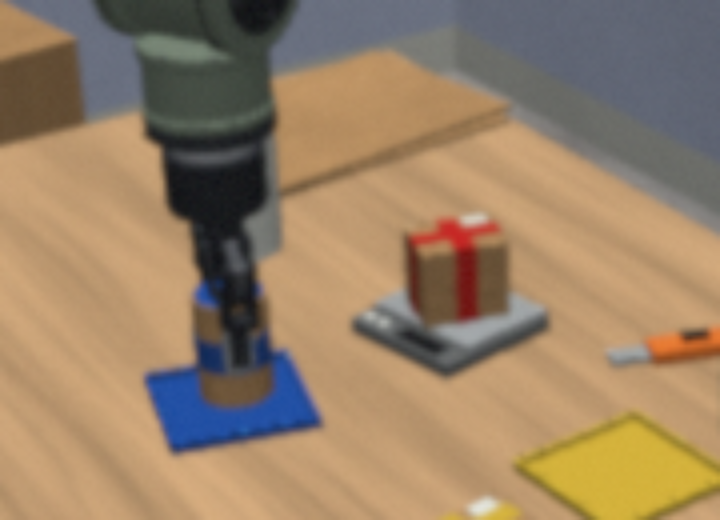

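View pics/w5.png

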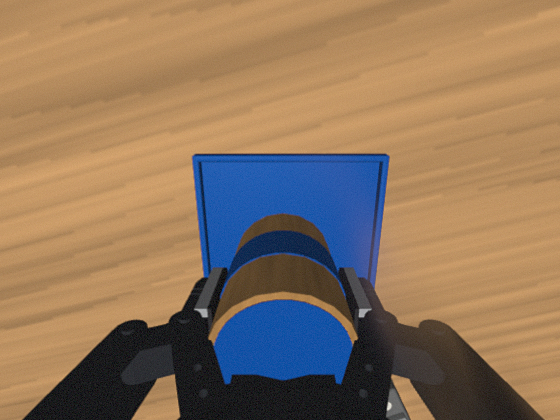

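The tube is upright over the blue tray, and the red parcel stands on the scale in side crop at (457,270). I'll correct by about 3 mm and lower.

```bash
python3 -m handwheel '[[0.002,0.002,-0.003,0,0,0,1],[0.003,0.001,-0.001,0,0,0,1],[0.003,0,0,0,0,0,1],[0.002,0,0,0,0,0,1],[0.001,0,0,0,0,0,1],[0,0,0,0,0,0,1],[0,0,0,0,0,0,1],[0,0,0,0,0,0,1]]';  python3 -c "
from h import *
goal(452,151.4,57.4,75.3)"
```

```text
time_s: 14.15
tool_pos: [451.8, 151.5, 57.9]
ee_rot: [0.201, 1.561, -0.201]
contact_force: [0.2, -0.1, -2.5]
opening: 57.3
t 14.15 tcp [451.8 151.5  57.9] down [ 0. -0. -1.] jaw 75.3 open 57.3 F [ 0.2 -0.1 -2.5] q [-0.38  0.93 -0.03  2.01  0.1   0.21  0.82]
turn [0.03 0.01 0.  ] shift mm after turn [ 0.5 -0.1  0.2] | before [ 0.5 -0.1  0.2]
```

```bash
python3 -m handwheel '[[0.001,0,0,0,0,0,1],[0,0,0,0,0,0,1],[0.0005,0,0,0,0,0,1],[0,0,0,0,0,0,1],[0,0,0,0,0,0,1],[0,0,0,0,0,0,1],[0,0,0,0,0,0,1],[0,0,0,0,0,0,1]]'
```

```text
time_s: 14.95
tool_pos: [451.8, 151.5, 57.3]
ee_rot: [0.201, 1.561, -0.201]
contact_force: [-4.2, -1.5, 26.0]
opening: 56.8
```

```bash
python3 -m handwheel '[[-0.0007,0,0,0,0,0,1],[0,0,0,0,0,0,0],[0,0,0,0,0,0,-0.5],[0,0,0,0,0,0,-1],[0,0,0,0,0,0,-1],[0,0,0,0,0,0,-1],[0,0,0,0,0,0,-1],[0,0,0,0,0,0,-1]]'; python3 -m handwheel '[[-0.02,0,0,0,0,0,-1],[-0.03,0,0,0,0,0,-1],[-0.04,0,0,0,0,0,-1],[-0.03,0,0,0,0,0,-1],[0,-0.02,0.005,-5,0,0,-1],[0,-0.03,0.0,-5,0,0,-1],[0,-0.04,0.0,-5,0,0,-1],[0,-0.04,0.0,-5,0,0,-1]]'; python3 -c "
from h import *
goal(463,-170.3,150,98.4)
snap('top','t6')
im=cv2.imread('pics/t6.png');cv2.imwrite('pics/c6.png',cv2.resize(im[180:330,200:390],None,fx=4,fy=4))"
```

```text
time_s: 15.75
tool_pos: [451.8, 151.5, 57.1]
ee_rot: [0.201, 1.561, -0.201]
contact_force: [0.4, 0.2, -0.6]
opening: 85.4
time_s: 16.55
tool_pos: [442.9, 20.4, 177.2]
ee_rot: [-0.077, 1.57, 0.077]
contact_force: [1.4, -0.7, -0.4]
opening: 85.4
t 16.55 tcp [442.9  20.4 177.2] down [-0. -0. -1.] jaw 95.6 open 85.4 F [ 1.4 -0.7 -0.4] q [-0.    0.66 -0.2   2.04  0.27  0.46  1.26]
turn [-2.8  -0.01  0.  ] shift mm after turn [  27.2 -191.6   -8. ] | before [  27.2 -191.8    1.4]
```

View pics/c6.png

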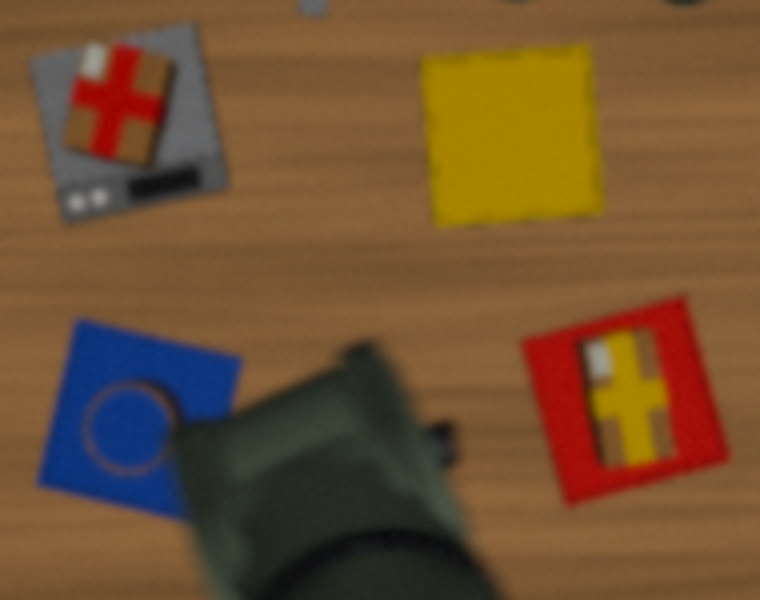

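The top view shows the tube in the blue tray (crop 129,428), the red parcel on the scale (118,103) and the yellow tray empty. Next is the yellow parcel.

```bash
python3 -m handwheel '[[0,-0.03,0,-2.8,0,0,-1],[0,-0.04,-0.002,0,0,0,-1],[0,-0.04,-0.002,0,0,0,-1],[0,-0.04,-0.002,0,0,0,-1],[0,-0.03,-0.002,0,0,0,-1],[0.01,-0.0116,0,0,0,0,-1],[0.017,0,0,0,0,0,-1],[0,0,0,0,0,0,-1]]'; python3 -c "
from h import *
goal(463,-170.3,43,98.4)
snap('wrist','w7')"
```

```text
time_s: 17.4
tool_pos: [460.6, -168.8, 148.5]
ee_rot: [-0.11, 1.57, 0.112]
contact_force: [-0.3, 0.3, -0.2]
opening: 85.2
t 17.4 tcp [ 460.6 -168.8  148.5] down [-0.003  0.001 -1.   ] jaw 98.1 open 85.2 F [-0.3  0.3 -0.2] q [ 0.43  0.77 -0.26  1.91  0.37  0.52  1.63]
turn [-0.27 -0.14 -0.08] shift mm after turn [105.5  -1.8   2.2] | before [105.5  -1.9   2.5]
```

View pics/w7.png

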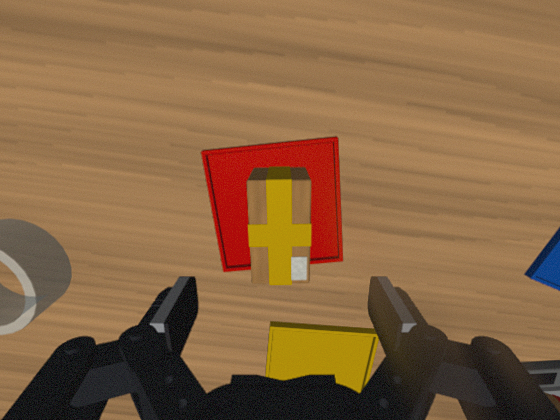

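The yellow parcel is square to the jaws, with its top centre at about (280,233). I'll cross-check the position and descend.

```bash
python3 -c "
from h import *
s=load('w7')
P=[pt(s,*c,z=57) for c in [(247,181),(311,180),(311,282),(251,285)]]
print(np.mean(P,0))"
python3 -m handwheel '[[0.02,-0.0018,0.0022,0,0,0,-1],[0.035,0,0,0,0,0,-1],[0.03,0,0,0,0,0,-1],[0.02,0,0,0,0,0,-1],[0,0,0,0,0,0,-1],[0,0,0,0,0,0,-1],[0,0,0,0,0,0,-1],[0,0,0,0,0,0,-1]]'; python3 -c "
from h import *
goal(463,-170.3,43,98.4)"
```

```text
[ 464.49960733 -170.41439647   57.        ]
time_s: 18.25
tool_pos: [464.1, -171.1, 46.2]
ee_rot: [-0.112, 1.566, 0.111]
contact_force: [-0.6, -0.2, 0.0]
opening: 85.6
t 18.25 tcp [ 464.1 -171.1   46.2] down [ 0.002 -0.001 -1.   ] jaw 98.1 open 85.6 F [-0.6 -0.2  0. ] q [ 0.37  0.96 -0.14  1.95  0.45  0.26  1.56]
turn [-0.28  0.08  0.04] shift mm after turn [ 3.2  1.  -1. ] | before [ 3.2  1.  -1. ]
```

```bash
python3 -m handwheel '[[0.0025,0,0,0,0,0,-1],[0,0,0,0,0,0,0],[0,0,0,0,0,0,0.3],[0,0,0,0,0,0,1],[0,0,0,0,0,0,1],[0,0,0,0,0,0,1],[0,0,0,0,0,0,1],[0,0,0,0,0,0,1]]' 30;python3 -m handwheel '[[0,0,0,0,0,0,1],[0,0,0,0,0,0,1],[0,0,0,0,0,0,1],[0,0,0,0,0,0,1],[0,0,0,0,0,0,1],[0,0,0,0,0,0,1],[0,0,0,0,0,0,1],[0,0,0,0,0,0,1]]' 40; python3 -c "
from h import *
goal(638.4,-104.5,100,98.4)"
```

```text
time_s: 19.05
tool_pos: [463.6, -170.9, 42.8]
ee_rot: [-0.112, 1.568, 0.111]
contact_force: [-0.8, 1.0, 5.6]
opening: 45.9
time_s: 19.85
tool_pos: [463.6, -171.0, 42.8]
ee_rot: [-0.112, 1.568, 0.111]
contact_force: [-1.7, 0.2, 7.5]
opening: 46.2
t 19.85 tcp [ 463.6 -171.    42.8] down [ 0. -0. -1.] jaw 98.1 open 46.2 F [-1.7  0.2  7.5] q [ 0.36  0.96 -0.14  1.95  0.45  0.26  1.56]
turn [-0.26  0.    0.01] shift mm after turn [-57.2  40.2 182.6] | before [-57.2  41.  182.4]
```

```bash
python3 -m handwheel '[[-0.015,0,0,0,0,0,1],[-0.02,0,0,0,0,0,1],[-0.025,0,0,0,0,0,1],[0,0.005,0.022,0,0,0,1],[0,0.008,0.035,0,0,0,1],[0,0.009,0.04,0,0,0,1],[0,0.009,0.04,0,0,0,1],[0,0.005,0.025,0,0,0,1]]';  python3 -m handwheel '[[0,0.004,0.015,0,0,0,1],[0,0.001,0.005,0,0,0,1],[0.015,0,0,0,0,0,1],[0.015,0,0,0,0,0,1],[0.015,0,0,0,0,0,1],[0,0,0,0,0,0,1],[0,0,0,0,0,0,1],[0,0,0,0,0,0,1]]';python3 -c "
from h import *
goal(638.4,-104.5,43,98.4)
snap('wrist','w8');snap('side','s8')
im=cv2.imread('pics/s8.png');cv2.imwrite('pics/c8.png',cv2.resize(im[130:310,180:380],None,fx=3.3,fy=3.3))"
```

```text
time_s: 20.65
tool_pos: [620.8, -110.6, 102.4]
ee_rot: [-0.112, 1.567, 0.113]
contact_force: [-0.6, -0.5, -2.4]
opening: 45.5
time_s: 21.45
tool_pos: [638.2, -104.8, 58.1]
ee_rot: [-0.112, 1.567, 0.111]
contact_force: [-1.1, -0.0, -2.4]
opening: 45.9
t 21.45 tcp [ 638.2 -104.8   58.1] down [ 0.001 -0.    -1.   ] jaw 98.1 open 45.9 F [-1.1 -0.  -2.4] q [ 0.23  1.08 -0.26  1.36  0.34  0.75  1.56]
turn [-0.28  0.04  0.02] shift mm after turn [15.1  0.3  0.3] | before [15.1  0.3  0.3]
```

View pics/c8.png

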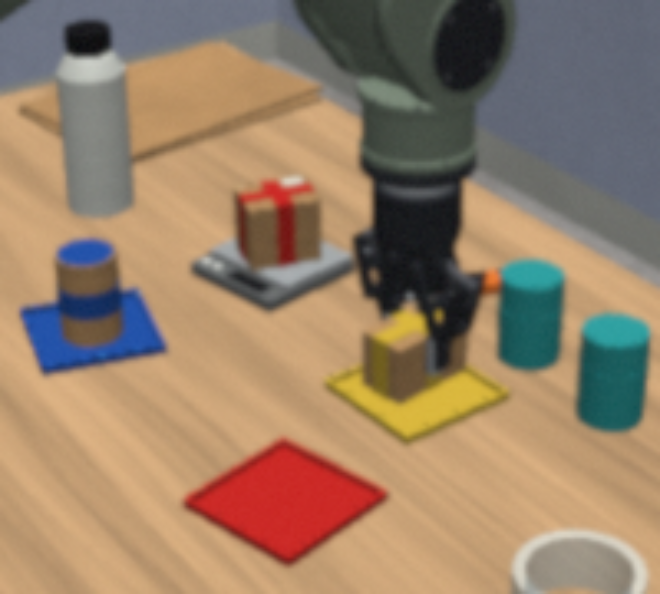

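View pics/w8.png

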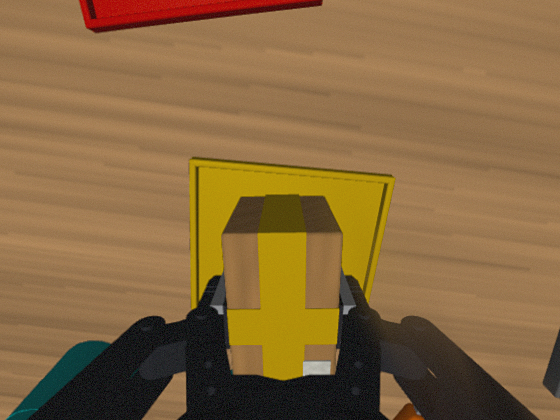

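The yellow parcel is upright over the middle of the yellow tray, and the blue and red ones are standing as placed. Lowering now.

```bash
python3 -m handwheel '[[0.004,0,0,0,0,0,1],[0.004,0,0,0,0,0,1],[0.003,0,0,0,0,0,1],[0.002,0,0,0,0,0,1],[0.001,0,0,0,0,0,1],[0,0,0,0,0,0,1],[0,0,0,0,0,0,1],[0,0,0,0,0,0,1]]'
```

```text
time_s: 22.35
tool_pos: [638.0, -104.7, 43.7]
ee_rot: [-0.112, 1.568, 0.111]
contact_force: [0.4, -0.2, -3.1]
opening: 45.3
```

```bash
python3 -m handwheel '[[0.001,0,0,0,0,0,1],[0,0,0,0,0,0,1],[0.0005,0,0,0,0,0,1],[0,0,0,0,0,0,1],[0,0,0,0,0,0,1],[0,0,0,0,0,0,1],[0,0,0,0,0,0,1],[0,0,0,0,0,0,1]]'
```

```text
time_s: 23.15
tool_pos: [638.1, -104.7, 42.8]
ee_rot: [-0.112, 1.568, 0.111]
contact_force: [-4.7, 0.8, 11.6]
opening: 45.6
```

```bash
python3 -m handwheel '[[-0.0005,0,0,0,0,0,1],[0,0,0,0,0,0,0.3],[0,0,0,0,0,0,-0.3],[0,0,0,0,0,0,-1],[0,0,0,0,0,0,-1],[0,0,0,0,0,0,-1],[0,0,0,0,0,0,-1],[0,0,0,0,0,0,-1]]'; python3 -m handwheel '[[-0.02,0,0,0,0,0,-1],[-0.03,0,0,0,0,0,-1],[-0.04,0,0,0,0,0,-1],[-0.03,0,0,0,0,0,-1],[0,0.02,0,5.8,0,0,-1],[0,0.03,0,5.8,0,0,-1],[0,0.04,0,5.8,0,0,-1],[0,0.04,0,5.7,0,0,-1]]'; python3 -c "
from h import *
goal(663.5,156.4,170,75.3)
snap('top','t9')
im=cv2.imread('pics/t9.png');cv2.imwrite('pics/c9.png',cv2.resize(im[180:330,200:390],None,fx=4,fy=4))"
```

```text
time_s: 23.95
tool_pos: [638.0, -104.6, 42.6]
ee_rot: [-0.112, 1.568, 0.111]
contact_force: [-0.3, -0.6, 0.4]
opening: 85.4
time_s: 24.75
tool_pos: [642.6, 25.7, 162.9]
ee_rot: [0.209, 1.561, -0.209]
contact_force: [-0.4, -0.0, 0.3]
opening: 85.3
t 24.75 tcp [642.6  25.7 162.9] down [ 0. -0. -1.] jaw 74.8 open 85.3 F [-0.4 -0.   0.3] q [-0.02  0.92 -0.16  1.32  0.16  0.91  1.09]
turn [-0.55  0.01  0.  ] shift mm after turn [ -7.1 131.7 -13. ] | before [ -7.1 131.6 -14.2]
```

View pics/c9.png

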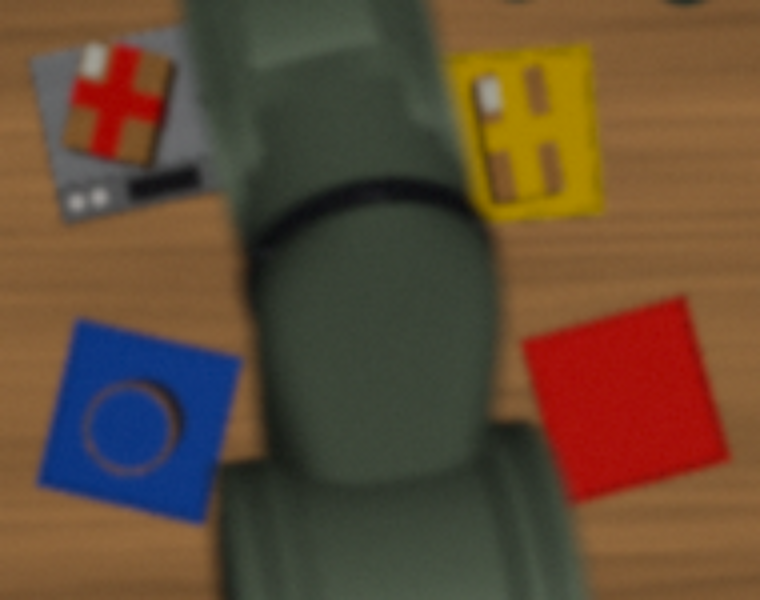

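The yellow parcel is in the yellow tray at crop (520,135). Now back to the red one on the scale.

```bash
python3 -m handwheel '[[0,0.02,-0.002,-0.5,0,0,-1],[0,0.035,-0.004,0,0,0,-1],[0,0.035,-0.004,0,0,0,-1],[0,0.027,-0.003,0,0,0,-1],[0,0.014,0,0,0,0,-1],[0,0,0,0,0,0,-1],[0,0,0,0,0,0,-1],[0,0,0,0,0,0,-1]]'; python3 -c "
from h import *
goal(663.5,156.4,63,75.3)
snap('wrist','w10')"
```

```text
time_s: 25.6
tool_pos: [663.2, 153.3, 162.6]
ee_rot: [0.198, 1.562, -0.2]
contact_force: [0.4, -0.3, 0.2]
opening: 85.2
t 25.6 tcp [663.2 153.3 162.6] down [-0.    -0.001 -1.   ] jaw 75.5 open 85.2 F [ 0.4 -0.3  0.2] q [-0.22  0.99 -0.14  1.14  0.14  1.02  0.95]
turn [0.17 0.01 0.04] shift mm after turn [99.6  3.1 -0.5] | before [99.6  3.2 -0.5]
```

View pics/w10.png

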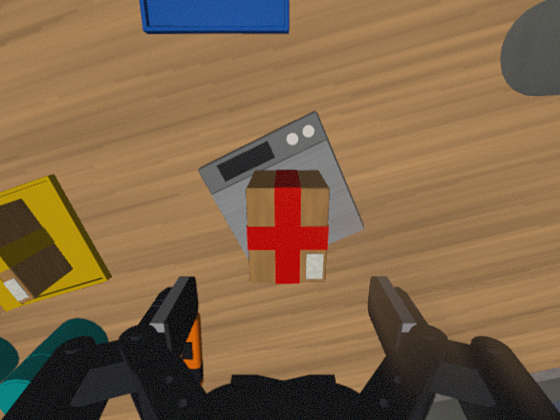

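```bash
python3 -c "
from h import *
s=load('w10')
a=pt(s,211,192,z=20);b=pt(s,363,226,z=20);c=pt(s,326,136,z=20);print('platform',(a+b)/2,np.linalg.norm(b-c),np.linalg.norm(a-c))
P=[pt(s,*k,z=86) for k in [(246,187),(328,187),(326,283),(249,283)]];print('red',np.mean(P,0))"
python3 -m handwheel '[[0.02,0.003,0,0,0,0,-1],[0.03,0,0,0,0,0,-1],[0.03,0,0,0,0,0,-1],[0.019,0,0,0,0,0,-1],[0,0,0,0,0,0,-1],[0,0,0,0,0,0,-1],[0,0,0,0,0,0,-1],[0,0,0,0,0,0,-1]]';python3 -c "
from h import *
goal(663.5,156.4,63,75.3)"
```

```text
platform [664.70956089 158.23355997  20.        ] 89.03135479359347 110.91030449752782
red [663.69466401 156.48736119  86.        ]
time_s: 26.45
tool_pos: [664.4, 157.5, 64.8]
ee_rot: [0.199, 1.56, -0.198]
contact_force: [0.6, 0.1, -0.3]
opening: 85.3
t 26.45 tcp [664.4 157.5  64.8] down [ 0.002  0.    -1.   ] jaw 75.5 open 85.3 F [ 0.6  0.1 -0.3] q [-0.23  1.11 -0.13  1.19  0.16  0.84  0.93]
turn [ 0.22  0.08 -0.04] shift mm after turn [ 1.8 -1.3 -0.6] | before [ 1.8 -1.3 -0.6]
```

The red parcel is about 2 mm from the platform centre, well inside the 30 mm limit. Grip it.

```bash
python3 -m handwheel '[[0.001,-0.0013,0,0,0,0,-1],[0,0,0,0,0,0,0],[0,0,0,0,0,0,0.3],[0,0,0,0,0,0,1],[0,0,0,0,0,0,1],[0,0,0,0,0,0,1],[0,0,0,0,0,0,1],[0,0,0,0,0,0,1]]' 40;python3 -m handwheel '[[0,0,0,0,0,0,1],[0,0,0,0,0,0,1],[0,0,0,0,0,0,1],[0,0,0,0,0,0,1],[-0.015,0,0,0,0,0,1],[-0.025,0,0,0,0,0,1],[-0.03,0,0,0,0,0,1],[-0.01,0,0,0,0,0,1]]' 40; python3 -c "
from h import *
goal(458,-175.7,150,75.5)"
```

```text
time_s: 27.25
tool_pos: [663.7, 156.4, 62.8]
ee_rot: [0.198, 1.561, -0.198]
contact_force: [-0.1, -0.7, 4.8]
opening: 55.7
time_s: 28.05
tool_pos: [664.4, 156.4, 146.0]
ee_rot: [0.199, 1.558, -0.197]
contact_force: [0.4, 0.3, -2.7]
opening: 55.7
t 28.05 tcp [664.4 156.4 146. ] down [ 0.003  0.001 -1.   ] jaw 75.5 open 55.7 F [ 0.4  0.3 -2.7] q [-0.22  1.01 -0.14  1.15  0.14  0.99  0.94]
turn [ 0.02  0.18 -0.09] shift mm after turn [  -4.  -373.2 -116.7] | before [  -5.  -373.1 -116.8]
```

```bash
python3 -m handwheel '[[0,-0.02,-0.006,0,0,0,1],[0,-0.035,-0.011,0,0,0,1],[0,-0.04,-0.0125,0,0,0,1],[0,-0.04,-0.0125,0,0,0,1],[0,-0.04,-0.0125,0,0,0,1],[0,-0.04,-0.0125,0,0,0,1],[0,-0.04,-0.0125,0,0,0,1],[0,-0.04,-0.0125,0,0,0,1]]'; python3 -c "
from h import *
goal(458,-175.7,55,75.5)"
```

```text
time_s: 28.85
tool_pos: [499.5, -107.6, 142.6]
ee_rot: [0.198, 1.562, -0.198]
contact_force: [1.7, -1.2, -3.2]
opening: 55.6
t 28.85 tcp [ 499.5 -107.6  142.6] down [-0. -0. -1.] jaw 75.5 open 55.6 F [ 1.7 -1.2 -3.2] q [ 0.24  0.79 -0.17  1.84  0.25  0.53  1.23]
turn [ 0.04 -0.02  0.01] shift mm after turn [ 87.6 -76.3 -23.1] | before [ 87.6 -76.3 -23.1]
```

```bash
python3 -m handwheel '[[0,-0.033,-0.01,0,0,0,1],[0,-0.025,-0.008,0,0,0,1],[0,-0.015,-0.005,0,0,0,1],[0.015,0,0,0,0,0,1],[0.025,0,0,0,0,0,1],[0.025,0,0,0,0,0,1],[0.015,0,0,0,0,0,1],[0,0,0,0,0,0,1]]'; python3 -c "
from h import *
goal(458,-175.7,46,75.5)
snap('wrist','w11');snap('side','s11')
im=cv2.imread('pics/s11.png');cv2.imwrite('pics/c11.png',cv2.resize(im[150:330,180:380],None,fx=3.3,fy=3.3))"
```

```text
time_s: 29.65
tool_pos: [459.4, -171.0, 61.1]
ee_rot: [0.198, 1.565, -0.198]
contact_force: [0.2, 0.1, -2.0]
opening: 55.8
t 29.65 tcp [ 459.4 -171.    61.1] down [-0.003  0.001 -1.   ] jaw 75.6 open 55.8 F [ 0.2  0.1 -2. ] q [ 0.35  0.93 -0.11  1.96  0.33  0.28  1.29]
turn [ 0.05 -0.17  0.  ] shift mm after turn [15.1 -4.9 -0.2] | before [15.1 -4.9 -0.2]
```

View pics/c11.png

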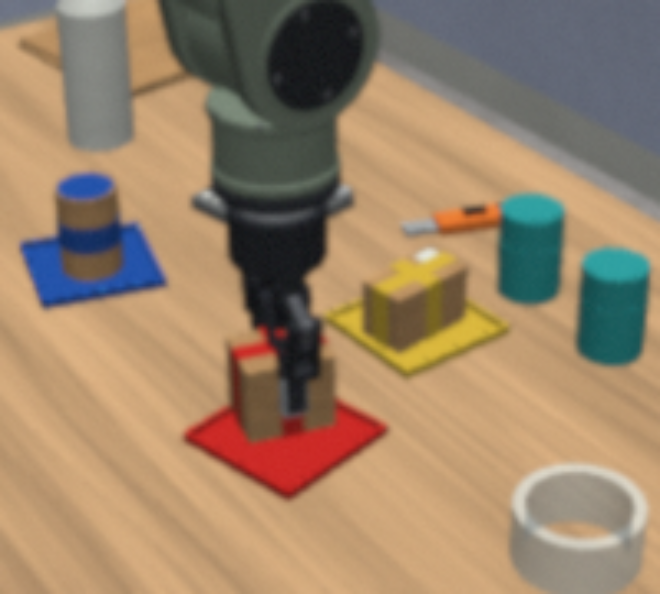

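View pics/w11.png

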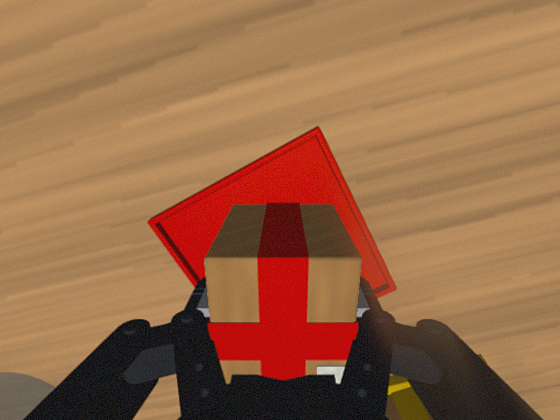

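The red parcel hangs upright over the red tray, turned about 28° to it. That fits: half-extent 45 mm against 54 mm inside. I'll centre it, then lower.

```bash
python3 -m handwheel '[[0,-0.003,0,0,0,0,1],[0,-0.001,0,0,0,0,1],[0.004,0,0,0,0,0,1],[0.003,0,0,0,0,0,1],[0,0,0,0,0,0,1],[0,0,0,0,0,0,1],[0,0,0,0,0,0,1],[0,0,0,0,0,0,1]]'; python3 -c "
from h import *
goal(458,-175.7,46,75.5)"
```

```text
time_s: 30.55
tool_pos: [459.3, -175.2, 55.7]
ee_rot: [0.198, 1.562, -0.198]
contact_force: [-1.1, -0.6, -2.8]
opening: 55.5
t 30.55 tcp [ 459.3 -175.2   55.7] down [ 0. -0. -1.] jaw 75.5 open 55.5 F [-1.1 -0.6 -2.8] q [ 0.36  0.94 -0.11  1.96  0.33  0.26  1.29]
turn [0.03 0.   0.01] shift mm after turn [ 9.7 -0.8 -1.1] | before [ 9.7 -0.8 -1.1]
```

```bash
python3 -m handwheel '[[0.003,-0.0008,-0.001,0,0,0,1],[0.003,0,0,0,0,0,1],[0.002,0,0,0,0,0,1],[0.001,0,0,0,0,0,1],[0,0,0,0,0,0,1],[0,0,0,0,0,0,1],[0,0,0,0,0,0,1],[0,0,0,0,0,0,1]]'; python3 -m handwheel '[[0.001,0,0,0,0,0,1],[0,0,0,0,0,0,1],[0,0,0,0,0,0,1],[0,0,0,0,0,0,1],[0,0,0,0,0,0,1],[0,0,0,0,0,0,1],[0,0,0,0,0,0,1],[0,0,0,0,0,0,1]]'
```

```text
time_s: 31.35
tool_pos: [458.1, -175.8, 46.7]
ee_rot: [0.198, 1.562, -0.198]
contact_force: [0.7, 0.1, -2.5]
opening: 55.7
time_s: 32.15
tool_pos: [458.1, -175.8, 45.7]
ee_rot: [0.198, 1.562, -0.198]
contact_force: [-1.4, -0.6, 5.6]
opening: 55.6
```

```bash
python3 -m handwheel '[[0,0,0,0,0,0,1],[0,0,0,0,0,0,0.2],[0,0,0,0,0,0,-0.3],[0,0,0,0,0,0,-1],[0,0,0,0,0,0,-1],[0,0,0,0,0,0,-1],[0,0,0,0,0,0,-1],[0,0,0,0,0,0,-1]]'; python3 -m handwheel '[[-0.02,0,0,0,0,0,-1],[-0.03,0,0,0,0,0,-1],[-0.04,0,0,0,0,0,-1],[-0.03,0,0,0,0,0,-1],[-0.02,0.02,0,0,0,0,-1],[0,0.04,0.01,0,0,0,-1],[0,0.045,0.01,0,0,0,-1],[0,0.045,0.01,0,0,0,-1]]';python3 -m handwheel '[[0,0.02,0.01,0,0,0,-1],[0,0,0,0,0,0,-1],[0,0,0,0,0,0,-1],[0,0,0,0,0,0,-1],[0,0,0,0,0,0,-1],[0,0,0,0,0,0,-1],[0,0,0,0,0,0,-1],[0,0,0,0,0,0,-1]]'; python3 - <<'E'
from h import *
goal(458,0,200)
im,d,_=snap('top','t12'); snap('side','s12')
cv2.imwrite('pics/c12.png',cv2.resize(im[130:330,200:400],None,fx=3,fy=3))
s=load('top'+'12') if 0 else load('t12')
h,w=d.shape
uv=np.stack(np.meshgrid(np.arange(w),np.arange(h)),-1).reshape(-1,1,2).astype(float)
n=cv2.undistortPoints(uv,s['K'],s['dist'])[:,0]
W=((np.c_[n,np.ones(len(n))]*d.reshape(-1,1))@rotm(s['rot']).T+s['xyz']).reshape(-1,3)
def top(name,x,y,z,rad=60,tol=8):
    P=W[(np.hypot(W[:,0]-x,W[:,1]-y)<rad)&(abs(W[:,2]-z)<tol)]
    rc=cv2.minAreaRect(P[:,:2].astype(np.float32)); print(name,len(P),'z',np.median(P[:,2]).round(1),'rect',np.round(rc[0],1),np.round(rc[1],1),round(rc[2],1),'err',np.round(np.array(rc[0])-[x,y],1))
top('red',458,-175.7,69);top('yel',638.4,-104.5,57);top('blue',451.9,151.4,87)
top('flask',586.9,395.9,202,60,15);top('tape',552.3,-415.3,48)
E
```

```text
time_s: 32.95
tool_pos: [458.1, -175.7, 45.6]
ee_rot: [0.198, 1.562, -0.198]
contact_force: [0.5, -0.9, 0.3]
opening: 85.3
time_s: 33.75
tool_pos: [525.2, -36.5, 185.8]
ee_rot: [0.199, 1.561, -0.199]
contact_force: [1.5, -0.8, -0.1]
opening: 85.5
time_s: 34.55
tool_pos: [539.3, -21.3, 185.6]
ee_rot: [0.198, 1.562, -0.198]
contact_force: [0.3, 0.2, 0.1]
opening: 85.4
t 34.55 tcp [539.3 -21.3 185.6] down [ 0. -0. -1.] jaw 75.5 open 85.4 F [0.3 0.2 0.1] q [ 0.08  0.75 -0.19  1.7   0.2   0.71  1.1 ]
turn [0.   0.   0.01] shift mm after turn [-14.4   0.3 -84. ] | before [-14.4   0.3 -84. ]
red 585 z 68.2 rect [ 456.6 -175.2] [58.4 73.2] 77.0 err [-1.4  0.5]
yel 427 z 56.1 rect [ 635.2 -105.9] [84.4 45.9] 8.7 err [-3.2 -1.4]
blue 412 z 86.6 rect [453.3 149.7] [55.7 56.9] 43.8 err [ 1.4 -1.7]
flask 332 z 200.7 rect [587.4 395.2] [45.5 47.2] 39.9 err [ 0.5 -0.7]
tape 407 z 46.7 rect [ 551.6 -416.5] [96.  95.6] 88.8 err [-0.7 -1.2]
```

View pics/c12.png

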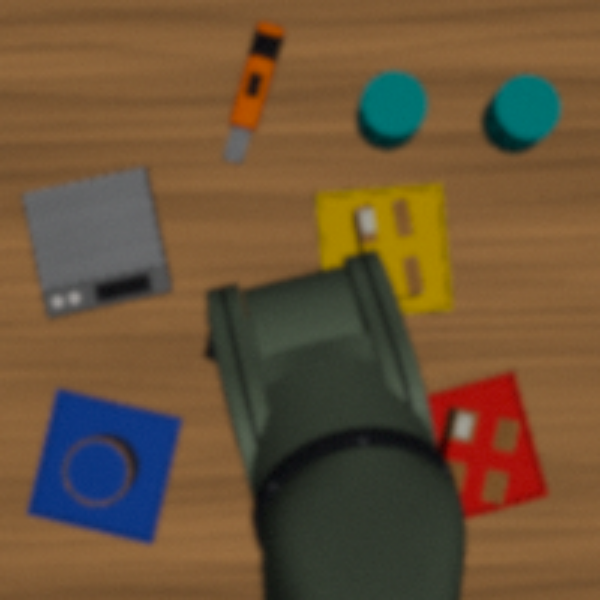

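View pics/s12.png

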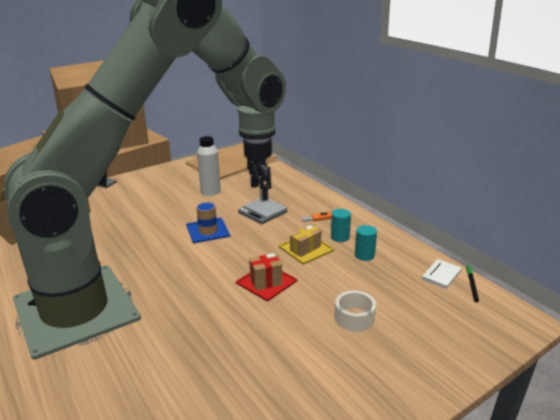

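The final views show each parcel upright in its own tray, offsets ≤ 4 mm, and the scale empty at (263,210). The cutter tip is unchanged at top pixel (281,172), and the gripper hangs clear at z ≈ 186 mm.

```bash
python3 -c "
from plant import r
print(r.sign_off())"
```

```text
the job is handed in; nothing more can be done
None
```

The job is handed in, at about 35 s of the 109 s allowed. Every check I made before that passed; the system reports no verdict.

**Moves:** I set the red parcel on the scale and let go of it about 2 mm from the platform's centre. Then I moved blue to the blue tray, yellow to the yellow tray, and finally red from the scale to the red tray. Each was lowered until the wrist force showed light contact (up to 26 N), then released.

**Last checks:**
- **Parcels:** the top camera put red 1.5 mm, yellow 3.5 mm and blue 2.2 mm from their tray centres (limit 15 mm). Their tops were at the expected heights, so they stand flat and upright. The arm partly hid the yellow parcel, so its figure is the least certain.
- **Scale and bystanders:** the scale is empty. The flask and tape roll read within 1.4 mm of their start, and the cutter sits at the same pixels as before.
- **Gripper:** it was open and clear, with the external force near zero.

The top and wrist cameras differed by 1–3 mm on the parcel positions, well inside the tolerances.

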